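Make up two soil-lab kits

ROBOT

A 6-joint arm with a two-finger parallel gripper is mounted at the origin on the work surface. World frame = base frame: x ahead of the robot, y to its left, z up, the work surface at z = 0. Lengths are in mm, angles in rad, forces in N, time in s.
With the tool pointing down it reaches from about 300 to 875 mm from the base axis. Payload 4.2 kg.
Tool frame: the origin (TCP) lies at the very end of the fingers, on their centre line; the grasp point (between the pads) lies 19 mm behind it; z points along the fingers, y is the line along which they close (so a half turn about z gives the same grasp; the last joint's range is limited). The gripper opens to 85 mm and grips with 20 to 120 N. Pads are 22 mm wide; open, the fingers measure 114 mm over their backs; the gripper's body (76 mm by 85 mm) begins 54 mm behind the grasp point. The pads swing forward as they close: fully open they stand 13 mm farther back than shut.
Start: joints at [-0.02, 0.32, 1.565, -0, 1.257, -0.02], TCP at [575.014, 0, 231.338] pointing down, gripper open.
Joint ranges: [-3.11, 3.11], [-0.84, 2.01], [0.21, 2.61], [-1.34, 4.49], [0.05, 2.63], [-2.56, 2.56]. Speed limits (rad/s): [2.57, 2.57, 3.14, 3.14, 3.14, 3.14].

INTERFACE

Orientations are given as [roll, pitch, yaw] about the fixed x, y, z axes, in that order (R = Rz(yaw) Ry(pitch) Rx(roll)).
In Python, from bench import bot, cams gives the robot as it stands.
- The arm moves only by the tool jog_arm, never from a script. Its argument "rows" is a list of rows, each a list of 7 numbers: the shift along the tool's x, y, z in mm, then the turn, a rotation vector about the tool's x, y, z in rad, then the closure in counts, from 0 (fully open) to 255 (shut). A call has exactly 8 rows; each row shifts and turns the commanded pose from where the row before left it, along the tool's axes as they then stand; what a row does not reach is not made up. A row lasts 1/10 s, in which the tool goes at most 50 mm and 8.59 degrees, less where a joint would pass 70% of its speed; a pose out of reach is approached as far as the arm can. A call with a gripper value outside its range is refused whole. The fingers move at their own pace and stop on an object; "squeeze" is the grip in N (left out, the last holds). Time passes only in rows, so rows that do not move let the fingers close, or fill a call up. It gives the time, the measured TCP pose, the force, the opening and the grip force at its end, in the units of the state.
- bot.observe(): the state, without advancing time (a new reading comes with each control period).
- cams.capture(name): name is "scene" or "side" or "wrist"; returns a dict with "frame" (384x512x3 uint8, red, green, blue), "fx", "fy", "cx", "cy" (pixels), "position" and "rotation" of the camera in the world; the wrist camera has in their place "tool_from_camera" (4x4, takes a point from camera to tool coordinates, whose origin is the TCP and whose axes are the flange's). Camera axes: x right, y up, looking along -z (the intrinsics and any distortion apply to the point x, -y, -z); pixel columns grow to the right and rows downward; lengths in mm; the calibration is good to about 2 mm. A picture is of the moment at which its call begins: read the wrist's pose just before it. There is no depth.
- bot.finish_job(): hands the job in; it is judged then, once.
Trained networks look in a picture, given as the dict that the camera call returned (one of the last four; its "shot" number tells which), for a name from the list of things; names that differ only in an ending like _2 or _b are one class to them, and where a whole thing is asked for, a point or a joint stands for the part that bears it (a point fixed in the world has none). Each returns a list of dicts, best first, with "p" (0 to 1); they miss things now and then, are a little off and sometimes report something else, mostly with a low value. They report only what shows in the picture. A call takes as long as a camera call.
- cams.look_for(label, picture): "centre" ([x, y, z] in mm, in world coordinates, good to about 4 mm: the middle of the surface that is visible of it).
- cams.masks_of(label, picture): "mask" (384x512 bool, what is visible of it).
- cams.mark_of(label, picture): "centre" ([x, y, z] in mm, in world coordinates, good to about 4 mm: a listed point, or the origin of a listed thing).
The state is a dict: "time": time; "joint_positions": joint angles; "joint_vel": joint speeds; "joint_torque": joint torques, N m; "tcp_pos": TCP position; "tcp_rot": TCP orientation; "force": force on the tool from outside, world axes, zero at the start; "ft_torque": the same for the moment, N m; "opening": opening from 0.0 (shut) to 1.0 (fully open); "grip_force": force on a finger pad.
Only numpy, scipy, OpenCV 4.12 (cv2) and the standard library are available. Lean on these libraries where they do the work, as an engineer would, in place of code of your own. Each camera call takes 0.05 s, during which the arm holds its last target. There are 200 camera calls.

TASK

Make up the two kits from the stock on the bench. The long tray gets the steel core ring in its middle pocket, with the flat tin in one end pocket and the slim white bottle in the other; the short tray gets the crucible and the amber jar, one to each pocket. Set every piece down (do not drop it) so that it stands upright on the floor of its pocket, and leave the brass weight, the beaker and the marker pen where they are.

Things in the scene. Friction and masses are not known exactly. Their poses are not given: they have to be found in the camera images.
- long_tray: The longer white plastic kit tray, with three pockets. Outside 88 (x) by 238 (y) mm, 20 mm high; walls, floor and dividers 4 mm thick, so the pocket floors are 4 mm above the bench. Open-topped; three equal pockets in a row along its own y axis, each 80 mm (x) by 74 mm (y) inside, their centres at y = -78, 0 and +78 mm, x = 0. Fixed to the bench. Origin at the centre of its underside, on the bench; z up, y along its length; both ends are alike.
- short_tray: The shorter white plastic kit tray, with two pockets. Outside 88 (x) by 160 (y) mm, 20 mm high; walls, floor and dividers 4 mm thick, so the pocket floors are 4 mm above the bench. Open-topped; two equal pockets in a row along its own y axis, each 80 mm (x) by 74 mm (y) inside, their centres at y = -39 and +39 mm, x = 0. Fixed to the bench. Origin at the centre of its underside, on the bench; z up, y along its length; both ends are alike.
- core_ring: Soil core ring: a plain bright steel tube open at both ends, outer diameter 54 mm, inner 49 mm, 50 mm tall, about 120 g. Loose, stands upright on the bench at the start; origin at the centre of its underside, z up through its axis.
- tin: Flat aluminium moisture tin with its lid on (one solid piece): diameter 54 mm, the lid (upper 13 mm) 56 mm; 36 mm tall, about 60 g. Loose, stands upright on the bench at the start; origin at the centre of its underside, z up through its axis.
- slim_bottle: Slim white plastic bottle with a white cap: body diameter 32 mm up to 50 mm above its base, then a shoulder and a 24 mm cap; 72 mm tall in all, about 50 g. Loose, stands upright on the bench at the start; origin at the centre of its underside, z up through its axis.
- crucible: Small white porcelain crucible, an open cup: 30 mm across the foot, widening to 46 mm at 16 mm above the base and straight from there to the rim at 44 mm; wall 3 mm, about 60 g. Loose, stands upright on the bench at the start; origin at the centre of its underside, z up through its axis.
- jar: Squat amber glass jar with a black screw cap: body diameter 52 mm up to 40 mm above its base, cap 49 mm; 55 mm tall in all, about 120 g. Loose, stands upright on the bench at the start; origin at the centre of its underside, z up through its axis.
- weight: Brass balance weight with a knob, diameter 38 mm, 60 mm tall, about 450 g; stands among the stock but belongs to no kit: leave it. Loose, stands upright on the bench at the start; origin at the centre of its underside, z up through its axis.
- beaker: Empty clear glass beaker, rim diameter 60 mm, 62 mm tall, standing beyond the trays; not part of the job. Origin at the centre of its underside.
- marker: Black marker pen lying on the bench beyond the trays, 135 mm long along its x axis, 16 mm thick, with a pocket clip on top; not part of the job. Origin under its middle, on the bench.

How it is judged (in metres and radians):
At the end, for the whole second after the job is handed in: Long tray: ring in the middle pocket, tin and slim bottle in the end pockets; short tray: crucible and jar, one per pocket. Each upright (0.1 rad), base within 4 mm of the pocket floor, axis within 28 mm (tray x) and 26 mm (tray y) of the pocket centre, at rest (y of core_ring in the frame of long_tray between -0.026 and 0.026 m and ((y of tin in the frame of long_tray between 0.052 and 0.104 m and y of slim_bottle in the frame of long_tray between -0.104 and -0.052 m) or (y of tin in the frame of long_tray between -0.104 and -0.052 m and y of slim_bottle in the frame of long_tray between 0.052 and 0.104 m)) and ((y of crucible in the frame of short_tray between 0.013 and 0.065 m and y of jar in the frame of short_tray between -0.065 and -0.013 m) or (y of crucible in the frame of short_tray between -0.065 and -0.013 m and y of jar in the frame of short_tray between 0.013 and 0.065 m)) and x of core_ring in the frame of long_tray between -0.028 and 0.028 m and z of core_ring in the frame of long_tray between 0 and 0.008 m and angle between each of core_ring, tin, slim_bottle, crucible, jar's own z axis and vertical below 0.1 rad and linear speed of each of core_ring, tin, slim_bottle, crucible, jar below 0.02 m/s and angular speed of each of core_ring, tin, slim_bottle, crucible, jar below 0.3 rad/s and x of tin in the frame of long_tray between -0.028 and 0.028 m and z of tin in the frame of long_tray between 0 and 0.008 m and x of slim_bottle in the frame of long_tray between -0.028 and 0.028 m and z of slim_bottle in the frame of long_tray between 0 and 0.008 m and x of crucible in the frame of short_tray between -0.028 and 0.028 m and z of crucible in the frame of short_tray between 0 and 0.008 m and x of jar in the frame of short_tray between -0.028 and 0.028 m and z of jar in the frame of short_tray between 0 and 0.008 m); the robot touches nothing.
It fails at once if a piece of stock is dropped (falls free from more than about 40 mm up) ((height (world z) of core_ring above 0.03 m and contact force between the fingers and core_ring below 0.02 N and linear speed of core_ring above 0.4 m/s) or (height (world z) of tin above 0.03 m and contact force between the fingers and tin below 0.02 N and linear speed of tin above 0.4 m/s) or (height (world z) of slim_bottle above 0.03 m and contact force between the fingers and slim_bottle below 0.02 N and linear speed of slim_bottle above 0.4 m/s) or (height (world z) of crucible above 0.03 m and contact force between the fingers and crucible below 0.02 N and linear speed of crucible above 0.4 m/s) or (height (world z) of jar above 0.03 m and contact force between the fingers and jar below 0.02 N and linear speed of jar above 0.4 m/s)).
It fails at once if the brass weight is moved more than 20 mm or tipped (distance of weight from where it was at the start of the episode above 0.02 m or angle between weight's own z axis and vertical above 0.3 rad).
It fails at once if the beaker is moved more than 20 mm or tipped (distance of beaker from where it was at the start of the episode above 0.02 m or angle between beaker's own z axis and vertical above 0.3 rad).
It fails at once if the marker pen is moved more than 20 mm or tipped (distance of marker from where it was at the start of the episode above 0.02 m or angle between marker's own z axis and vertical above 0.3 rad).
It also fails if it takes over 134 s, if anything falls off the work surface, if the arm or the gripper's body presses on something with over 40 N, if the wrist force passes 120 N, or if a joint passes its speed limit or range.

## Working session

There is one attempt and no reset: what is moved stays moved. The work goes in short steps, Python scripts to look and compute and a tool call to move; the robot and the scene stay as the last step left them, time stands still between calls to the robot, and variables do not carry over. Pictures are saved under pics/ and viewed, at most 14 in all, crops included, and the job is handed in when it is done.

Besides the shell and the picture viewer there is one more tool, called after "Call:" as name(argument=value, ...) on one line, values as JSON. jog_arm: Moves the arm, as the interface text tells. Its arguments: {"type":"object","properties":{"rows":{"type":"array"},"squeeze":{"type":"number"}},"required":["rows"]}

```bash
mkdir -p pics; cat > h.py <<'E'
import numpy as np, cv2
from bench import bot, cams
def save(c,n): cv2.imwrite('pics/'+n+'.png',cv2.cvtColor(c['frame'],cv2.COLOR_RGB2BGR))
NAMES="long_tray short_tray core_ring tin slim_bottle crucible jar weight beaker marker".split()
E
python3 - <<'E'
from h import *
s=bot.observe(); print(s)
for v in ("scene","side"):
    c=cams.capture(v); save(c,v+'0'); print(v,c['position'],c['fx'],c['cx'],c['cy'],np.round(c['rotation'],3).tolist())
    for n in NAMES:
        print(n,[(np.round(d['centre']).tolist(),round(d['p'],2)) for d in cams.mark_of(n,c)[:2]])
print(bot.observe()['time'])
E
```

```text
{'time': 0.0, 'joint_positions': array([-2.00286398e-02,  3.20289532e-01,  1.56569695e+00, -2.41123842e-05,
        1.25737659e+00, -2.00037079e-02]), 'joint_vel': array([ 1.88001405e-03,  3.78310501e-05, -4.35461925e-04, -8.13402287e-04,
       -1.30543136e-04, -7.36381232e-04]), 'joint_torque': array([ 7.05825660e-04, -4.15526962e+01, -2.34157133e+01, -1.88356019e-06,
        8.09230405e-03,  1.54784908e-05]), 'tcp_pos': array([ 5.74520149e+02, -1.33915948e-02,  2.30476652e+02]), 'tcp_rot': array([-3.13982212e+00, -1.24927329e-05,  1.57077884e+00]), 'force': array([-0.13153293, -0.42016804,  0.10498915]), 'ft_torque': array([-0.05036025, -0.0032518 ,  0.00199757]), 'grip_force': 0.0, 'opening': 1.000240148553795}
scene [1248.83870218 -127.05694304  582.12420188] 374.55709417010223 251.42688888165506 189.944995547614 [0.91, 0.014, 1.367]
long_tray [([603.0, -156.0, -0.0], 0.8)]
short_tray [([616.0, 176.0, 2.0], 0.93)]
core_ring [([430.0, 170.0, 5.0], 0.72)]
tin [([430.0, -193.0, 1.0], 0.6)]
slim_bottle [([436.0, 297.0, 4.0], 0.82), ([451.0, 66.0, -0.0], 0.15)]
crucible [([406.0, -312.0, 0.0], 0.76)]
jar [([444.0, -67.0, 1.0], 0.93), ([431.0, -197.0, -1.0], 0.23)]
weight [([449.0, 63.0, -3.0], 0.66)]
beaker [([776.0, 67.0, 2.0], 0.69), ([434.0, -198.0, 4.0], 0.17)]
marker [([759.0, -117.0, 4.0], 0.55), ([615.0, 177.0, -0.0], 0.5)]
side [310.32662584 659.93679848 771.15075935] 463.58294776039565 260.3843991855148 194.38808988877346 [0.764, -0.001, -2.738]
long_tray [([610.0, -159.0, -1.0], 0.67)]
short_tray [([609.0, 174.0, 1.0], 0.77), ([758.0, -116.0, 2.0], 0.66)]
core_ring [([427.0, 169.0, 2.0], 0.96)]
tin [([430.0, -199.0, 4.0], 0.94)]
slim_bottle [([431.0, 293.0, 1.0], 0.89)]
crucible [([413.0, -309.0, -2.0], 0.68)]
jar [([444.0, -69.0, 1.0], 0.81)]
weight []
beaker [([774.0, 66.0, 0.0], 0.98)]
marker [([760.0, -115.0, 3.0], 0.47)]
1.1
```

View pics/scene0.png

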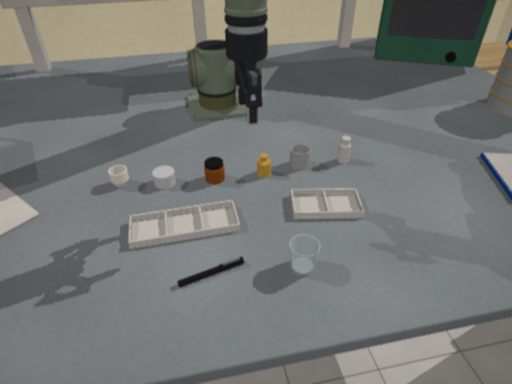

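View pics/side0.png

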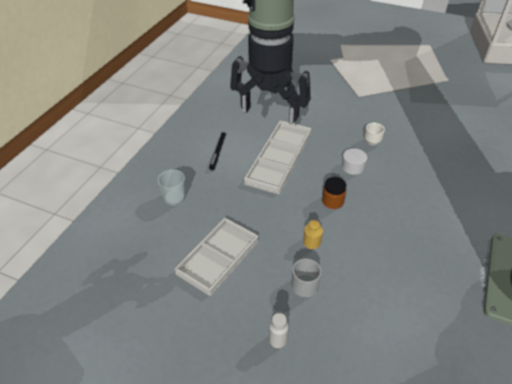

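```bash
cat >> h.py <<'E'
from scipy.optimize import minimize
PROF={'core_ring':[(27,0),(27,50)],'tin':[(27,0),(27,23),(28,23),(28,36)],'slim_bottle':[(16,0),(16,50),(12,58),(12,72)],
'crucible':[(15,0),(23,16),(23,44)],'jar':[(26,0),(26,40),(24.5,41),(24.5,55)],'weight':[(19,0),(19,35),(10,60)]}
BOX={'long_tray':(44,119,20),'short_tray':(44,80,20)}
def pts(n):
    if n in BOX:
        a,b,h=BOX[n]; return np.array([(x,y,z) for x in(-a,a) for y in(-b,b) for z in(0,h)],float)
    t=np.linspace(0,2*np.pi,32,endpoint=False)
    return np.array([(r*np.cos(u),r*np.sin(u),z) for r,z in PROF[n] for u in t])
def proj(c,P):
    q=(P-np.array(c['position']))@np.array(c['rotation'])
    return np.c_[c['cx']+c['fx']*q[:,0]/-q[:,2], c['cy']+c['fy']*q[:,1]/q[:,2]]
def sil(c,n,p):
    P=pts(n); 
    a=p[2] if len(p)>2 else 0; R=np.array([[np.cos(a),-np.sin(a)],[np.sin(a),np.cos(a)]])
    P=np.c_[P[:,:2]@R.T+p[:2],P[:,2]]; 
    m=np.zeros((384*4,512*4),np.uint8)
    k=[P] if n in BOX or n=='tin' else [P[i:i+64] for i in range(0,len(P)-32,32)]
    for g in k: cv2.fillConvexPoly(m,cv2.convexHull(((proj(c,g)+.5)*64).round().astype(np.int32)).reshape(-1,1,2),1,shift=4)
    return cv2.resize(m.astype(np.float32),(512,384),interpolation=cv2.INTER_AREA)
def fit(n,views,p0):
    """views: list of (cam, mask)"""
    def f(p):
        return sum(1-np.minimum(s,m).sum()/np.maximum(s,m).sum() for c,m in views for s in [sil(c,n,p)])/len(views)
    st=[np.array(p0,float)]
    sp=[np.array(p0)]+[np.array(p0)+d for d in np.diag([8,8,.15][:len(p0)])]
    r=minimize(f,p0,method='Nelder-Mead',options=dict(initial_simplex=sp,xatol=.05,fatol=1e-4))
    return r.x,r.fun
E
python3 - <<'E'
from h import *
G=dict(long_tray=(606,-158,0),short_tray=(613,175,0),core_ring=(428,170),tin=(430,-196),slim_bottle=(433,295),crucible=(410,-311),jar=(444,-68),weight=(450,64))
cs=[cams.capture(v) for v in("scene","side")]
print(cs[0].keys(),[c.get('distortion') for c in cs])
for n,p in G.items():
    V=[]
    for c in cs:
        d=cams.masks_of(n,c)
        if d: V.append((c,d[0]['mask'].astype(np.float32)))
    if n in BOX: 
        r=min((fit(n,V,(p[0],p[1],a)) for a in(-.25,0,.25)),key=lambda r:r[1])
    else: r=fit(n,V,p)
    print(n,len(V),np.round(r[0],2),round(r[1],3),[np.round(fit(n,[v],r[0])[0],2).tolist() for v in V])
print(bot.observe()['time'])
E
```

```text
dict_keys(['frame', 'fx', 'fy', 'cx', 'cy', 'position', 'rotation', 'shot']) [None, None]Traceback (most recent call last):
  File "<stdin>", line 11, in <module>
  File "<stdin>", line 11, in <genexpr>
  File "h.py", line 31, in fit
    r=minimize(f,p0,method='Nelder-Mead',options=dict(initial_simplex=sp,xatol=.05,fatol=1e-4))
    res = _minimize_neldermead(fun, x0, args, callback, bounds=bounds,
                               **options)
    fsim[k] = func(sim[k])
              ~~~~^^^^^^^^
    fx = function(np.copy(x), *(wrapper_args + args))
  File "h.py", line 28, in f
    return sum(1-np.minimum(s,m).sum()/np.maximum(s,m).sum() for c,m in views for s in [sil(c,n,p)])/len(views)
           ~~~^^^^^^^^^^^^^^^^^^^^^^^^^^^^^^^^^^^^^^^^^^^^^^^^^^^^^^^^^^^^^^^^^^^^^^^^^^^^^^^^^^^^^^
  File "h.py", line 28, in <genexpr>
    return sum(1-np.minimum(s,m).sum()/np.maximum(s,m).sum() for c,m in views for s in [sil(c,n,p)])/len(views)
                                                                                        ~~~^^^^^^^
  File "h.py", line 23, in sil
    for g in k: cv2.fillConvexPoly(m,cv2.convexHull(((proj(c,g)+.5)*64).round().astype(np.int32)).reshape(-1,1,2),1,shift=4)
                                                      ~~~~^^^^^
  File "h.py", line 16, in proj
    return np.c_[c['cx']+c['fx']*q[:,0]/-q[:,2], c['cy']+c['fy']*q[:,1]/q[:,2]]
                                 ~^^^^^
IndexError: too many indices for array: array is 1-dimensional, but 2 were indexed
```

```bash
sed -i "s/@np.array(c\['rotation'\])/@Rot.from_euler('xyz',c['rotation']).as_matrix()/; 1a from scipy.spatial.transform import Rotation as Rot" h.py
cat > m.py <<'E'
from h import *
G=dict(long_tray=(606,-158,0),short_tray=(613,175,0),core_ring=(428,170),tin=(430,-196),slim_bottle=(433,295),crucible=(410,-311),jar=(444,-68),weight=(450,64))
cs=[cams.capture(v) for v in("scene","side")]
for n,p in G.items():
    V=[]
    for c in cs:
        d=cams.masks_of(n,c)
        if d: V.append((c,d[0]['mask'].astype(np.float32)))
    if n in BOX: 
        r=min((fit(n,V,(p[0],p[1],a)) for a in(-.25,0,.25)),key=lambda r:r[1])
    else: r=fit(n,V,p)
    print(n,len(V),np.round(r[0],2),round(r[1],3),[np.round(fit(n,[v],r[0])[0],2).tolist() for v in V])
print(bot.observe()['time'])
E
python3 m.py
```

```text
long_tray 2 [ 6.0710e+02 -1.5641e+02  2.0000e-02] 0.044 [[607.04, -157.36, 0.01], [607.11, -155.5, 0.02]]
short_tray 2 [ 6.1075e+02  1.7550e+02 -2.1000e-01] 0.047 [[610.59, 175.12, -0.2], [610.76, 175.5, -0.21]]
core_ring 2 [426.   169.92] 0.144 [[422.21, 170.35], [425.91, 169.95]]
tin 1 [ 429.   -198.29] 0.046 [[429.0, -198.29]]
slim_bottle 2 [431.49 294.98] 0.081 [[432.63, 294.02], [431.51, 295.07]]
crucible 2 [ 410.49 -311.79] 0.082 [[408.02, -313.23], [410.41, -310.82]]
jar 2 [441.7  -67.32] 0.065 [[440.5, -67.43], [442.04, -66.63]]
weight 2 [447.24  62.88] 0.109 [[444.92, 62.16], [447.22, 64.67]]
2.2
```

Call:
jog_arm(rows=[[-25,-18,14,0,0,0,0],[-25,-18,14,0,0,0,0],[-25,-18,14,0,0,0,0],[-25,-18,14,0,0,0,0],[-25,-18,14,0,0,0,0],[-25,-18,14,0,0,0,0],[-24,-18,14,0,0,0,0],[-24,-18,14,0,0,0,0]], squeeze=30)

```text
time: 3.0
tcp_pos: [430.4, -198.9, 119.0]
tcp_rot: [3.141, 0.0, 1.571]
force: [0.6, -0.2, -0.5]
opening: 1.002
grip_force: 0.0
```

Call:
jog_arm(rows=[[0,0,15,0,0,0,0],[0,0,15,0,0,0,0],[0,0,15,0,0,0,0],[0,0,15,0,0,0,0],[0,0,0,0,0,0,0],[0,0,0,0,0,0,0],[0,0,0,0,0,0,0],[0,0,0,0,0,0,0]])

```text
time: 3.8
tcp_pos: [431.6, -198.2, 60.1]
tcp_rot: [3.14, 0.001, 1.571]
force: [-0.3, 0.3, 0.4]
opening: 1.002
grip_force: 0.0
```

```bash
python3 - <<'E'
from h import *
s=bot.observe(); c=cams.capture("wrist"); save(c,'w0')
R=Rot.from_euler('xyz',s['tcp_rot']).as_matrix(); T=np.eye(4);T[:3,:3]=R;T[:3,3]=s['tcp_pos']; M=T@c['tool_from_camera']
c['position']=M[:3,3]; c['rotation']=Rot.from_matrix(M[:3,:3]).as_euler('xyz')
d=cams.masks_of('tin',c)
print([ (np.round(x['centre']),x['p']) for x in cams.mark_of('tin',c)[:1]], d and fit('tin',[(c,d[0]['mask'].astype(np.float32))],(430,-198)), M[:3,3])
E
```

```text
[(array([ 431., -197.,   -2.]), 0.72)] (array([ 431.50637817, -197.25230408]), np.float64(0.0329899787902832)) [ 432.06319715 -125.40646022  203.47989063]
```

View pics/w0.png

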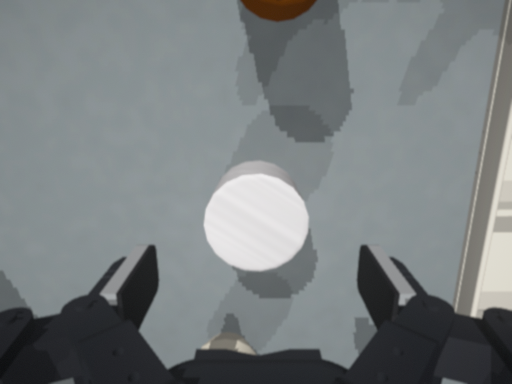

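The tin (pixel 256,218) sits centred between the fingertips (135 and 380); the wrist fit agrees within 1 mm. Descend and grip.

Call:
jog_arm(rows=[[0,0,14,0,0,0,0],[1,0,14,0,0,0,0],[0,0,14,0,0,0,0],[0,0,0,0,0,0,0],[0,0,0,0,0,0,255],[0,0,0,0,0,0,255],[0,0,0,0,0,0,255],[0,0,0,0,0,0,255]])

```text
time: 4.75
tcp_pos: [431.7, -197.3, 18.4]
tcp_rot: [3.14, 0.001, 1.571]
force: [-0.8, -0.1, 5.8]
opening: 0.638
grip_force: 32.3
```

Call:
jog_arm(rows=[[0,0,0,0,0,0,255],[0,0,0,0,0,0,255],[0,0,0,0,0,0,255],[0,0,0,0,0,0,255],[0,0,-5,0,0,0,255],[0,0,-5,0,0,0,255],[0,0,0,0,0,0,255],[0,0,0,0,0,0,255]])

```text
time: 5.55
tcp_pos: [431.1, -197.0, 27.5]
tcp_rot: [3.141, 0.0, 1.571]
force: [0.2, -0.2, -0.1]
opening: 0.637
grip_force: 31.9
```

```bash
python3 - <<'E'
from h import *
c=cams.capture("side"); save(c,'s1')
f=c['frame'][100:220,290:450]; cv2.imwrite('pics/s1c.png',cv2.cvtColor(cv2.resize(f,None,fx=4,fy=4),cv2.COLOR_RGB2BGR))
E
```

```text
(no output)
```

View pics/s1c.png

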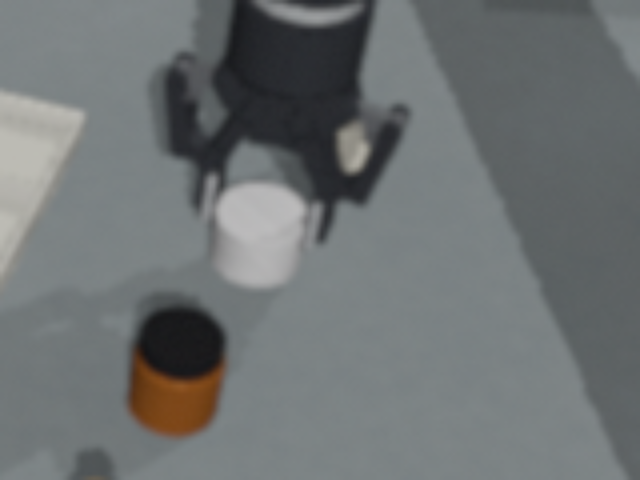

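The picture shows the tin (crop 260,235) held upright between the pads, whose tips reach to about mid-tin. On to the far end pocket of the long tray.

Call:
jog_arm(rows=[[0,0,-12,0,0,0,255],[0,0,-20,0,0,0,255],[0,0,-20,0,0,0,255],[-4.7,22,-15,0,0,0,255],[-4.7,22,-6,0,0,0,255],[-4.7,22,0,0,0,0,255],[-4.7,22,0,0,0,0,255],[-4.7,22,0,0,0,0,255]])

```text
time: 6.4
tcp_pos: [541.6, -220.5, 100.0]
tcp_rot: [-3.141, -0.0, 1.571]
force: [0.1, 0.3, -1.3]
opening: 0.632
grip_force: 31.9
```

Call:
jog_arm(rows=[[-4.7,22,0,0,0,0,255],[-4.7,22,0,0,0,0,255],[-4.7,22,0,0,0,0,255],[0,1.5,15,0,0,0,255],[0,0,15,0,0,0,255],[0,0,15,0,0,0,255],[0,0,10,0,0,0,255],[0,0,0,0,0,0,255]])

```text
time: 7.2
tcp_pos: [606.4, -233.9, 42.9]
tcp_rot: [-3.137, -0.002, 1.571]
force: [-0.4, 0.1, -1.5]
opening: 0.635
grip_force: 31.9
```

Call:
jog_arm(rows=[[0,0,6,0,0,0,255],[0,0,5,0,0,0,255],[0,0,4,0,0,0,255],[0,0,2,0,0,0,255],[0,0,1,0,0,0,255],[0,0,0,0,0,0,255],[0,0,0,0,0,0,255],[0,0,0,0,0,0,255]])

```text
time: 8.0
tcp_pos: [608.7, -234.7, 27.6]
tcp_rot: [3.141, 0.0, 1.571]
force: [0.3, -0.3, -1.3]
opening: 0.635
grip_force: 32.0
```

Call:
jog_arm(rows=[[0,0,1.5,0,0,0,255],[0,0,1.5,0,0,0,255],[0,0,1,0,0,0,255],[0,0,0.6,0,0,0,255],[0,0,0.6,0,0,0,255],[0,0,0,0,0,0,255],[0,0,0,0,0,0,255],[0,0,0,0,0,0,255]])

```text
time: 8.8
tcp_pos: [608.4, -234.5, 22.4]
tcp_rot: [-3.142, -0.0, 1.571]
force: [-2.6, 1.7, 3.4]
opening: 0.633
grip_force: 32.4
```

Call:
jog_arm(rows=[[0,0,0,0,0,0,120],[0,0,0,0,0,0,60],[0,0,0,0,0,0,0],[0,0,0,0,0,0,0],[0,0,0,0,0,0,0],[0,0,-10,0,0,0,0],[0,0,-15,0,0,0,0],[0,0,-20,0,0,0,0]])

```text
time: 9.6
tcp_pos: [608.4, -234.5, 68.1]
tcp_rot: [-3.141, -0.0, 1.571]
force: [0.2, 0.0, -0.3]
opening: 0.997
grip_force: 0.0
```

Call:
jog_arm(rows=[[0,0,-20,0,0,0,0],[0,0,-15,0,0,0,0],[23,-23,0,0,0,0,0],[30,-29,0,0,0,0,0],[30,-29,0,0,0,0,0],[30,-29,0,0,0,0,0],[30,-29,0,0,0,0,0],[24,-27,0,0,0,0,0]])

```text
time: 10.4
tcp_pos: [441.6, -66.4, 103.5]
tcp_rot: [3.139, 0.0, 1.571]
force: [0.1, 0.9, 0.6]
opening: 1.004
grip_force: 0.0
```

```bash
cat >> h.py <<'E'
def wrist(n,p0):
    s=bot.observe(); c=cams.capture("wrist")
    R=Rot.from_euler('xyz',s['tcp_rot']).as_matrix(); T=np.eye(4);T[:3,:3]=R;T[:3,3]=s['tcp_pos']; M=T@c['tool_from_camera']
    c['position']=M[:3,3]; c['rotation']=Rot.from_matrix(M[:3,:3]).as_euler('xyz')
    d=cams.masks_of(n,c); print(n,s['tcp_pos'].round(1),d and fit(n,[(c,d[0]['mask'].astype(np.float32))],p0))
def both(n,p0):
    for v in("scene","side"):
        c=cams.capture(v); d=cams.masks_of(n,c)
        print(n,v,d and fit(n,[(c,d[0]['mask'].astype(np.float32))],p0),[x['centre'].round() if hasattr(x['centre'],'round') else x['centre'] for x in cams.mark_of(n,c)[:1]])
E
python3 - <<'E'
from h import *
wrist('jar',(442,-67)); both('tin',(608,-234))
E
```

```text
jar [441.6 -66.4 103.5] (array([443.54235747, -67.48444159]), np.float64(0.02775263786315918))
tin scene (array([ 603.02196693, -236.74368668]), np.float64(0.044320523738861084)) [[610.7, -235.6, 4.8]]
tin side (array([ 609.15194346, -236.70836707]), np.float64(0.05622386932373047)) [[608.7, -234.9, 5.1]]
```

Call:
jog_arm(rows=[[-1,1,15,0,0,0,0],[0,0,20,0,0,0,0],[0,0,20,0,0,0,0],[0,0,15,0,0,0,0],[0,0,11,0,0,0,0],[0,0,0,0,0,0,0],[0,0,0,0,0,0,255],[0,0,0,0,0,0,255]], squeeze=35)

```text
time: 11.6
tcp_pos: [444.3, -68.8, 21.8]
tcp_rot: [3.14, 0.0, 1.571]
force: [-0.0, 0.1, 0.4]
opening: 0.689
grip_force: 0.0
```

Call:
jog_arm(rows=[[0,0,0,0,0,0,255],[0,0,0,0,0,0,255],[0,0,0,0,0,0,255],[0,0,0,0,0,0,255],[0,0,0,0,0,0,255],[0,0,-5,0,0,0,255],[0,0,-8,0,0,0,255],[0,0,0,0,0,0,255]])

```text
time: 12.4
tcp_pos: [444.3, -68.7, 35.2]
tcp_rot: [3.139, 0.0, 1.571]
force: [-0.4, -0.1, -1.4]
opening: 0.593
grip_force: 36.7
```

Call:
jog_arm(rows=[[0,0,-14,0,0,0,255],[0,0,-20,0,0,0,255],[0,0,-20,0,0,0,255],[10,8,-15,0,0,0,255],[20,15,-9,0,0,0,255],[26,20,0,0,0,0,255],[26,20,0,0,0,0,255],[26,20,0,0,0,0,255]])

```text
time: 13.2
tcp_pos: [527.0, 40.4, 112.3]
tcp_rot: [3.141, 0.0, 1.571]
force: [0.4, -0.0, -1.1]
opening: 0.59
grip_force: 36.9
```

Call:
jog_arm(rows=[[26,20,0,0,0,0,255],[26,20,0,0,0,0,255],[26,20,0,0,0,0,255],[20,15.3,5,0,0,0,255],[0,0,15,0,0,0,255],[0,0,18,0,0,0,255],[0,0,18,0,0,0,255],[0,0,12,0,0,0,255]])

```text
time: 14.0
tcp_pos: [601.0, 137.3, 42.5]
tcp_rot: [-3.139, 0.0, 1.571]
force: [0.3, 0.0, -1.6]
opening: 0.588
grip_force: 36.9
```

Call:
jog_arm(rows=[[0,0,8,0,0,0,255],[0,0,4,0,0,0,255],[0,0,2,0,0,0,255],[0,0,0,0,0,0,255],[0,0,0,0,0,0,255],[0,0,0,0,0,0,255],[0,0,0,0,0,0,255],[0,0,0,0,0,0,255]])

```text
time: 14.8
tcp_pos: [601.9, 137.4, 30.4]
tcp_rot: [3.141, -0.0, 1.571]
force: [-0.3, -0.1, -0.3]
opening: 0.585
grip_force: 36.9
```

Call:
jog_arm(rows=[[0,0,1.5,0,0,0,255],[0,0,1.5,0,0,0,255],[0,0,0.8,0,0,0,255],[0,0,0.6,0,0,0,255],[0,0,0.4,0,0,0,255],[0,0,0,0,0,0,255],[0,0,0,0,0,0,255],[0,0,0,0,0,0,255]])

```text
time: 15.6
tcp_pos: [601.7, 137.4, 26.1]
tcp_rot: [3.142, -0.0, 1.571]
force: [-1.8, -0.1, 5.5]
opening: 0.584
grip_force: 37.5
```

Call:
jog_arm(rows=[[0,0,0,0,0,0,120],[0,0,0,0,0,0,60],[0,0,0,0,0,0,0],[0,0,0,0,0,0,0],[0,0,0,0,0,0,0],[0,0,-10,0,0,0,0],[0,0,-15,0,0,0,0],[0,0,-20,0,0,0,0]])

```text
time: 16.4
tcp_pos: [601.4, 137.3, 70.7]
tcp_rot: [-3.14, 0.0, 1.571]
force: [0.7, -0.7, -0.9]
opening: 1.0
grip_force: 0.0
```

Call:
jog_arm(rows=[[0,0,-20,0,0,0,0],[0,-10,-15,0,0,0,0],[6,-30,0,0,0,0,0],[6,-30,0,0,0,0,0],[6,-30,0,0,0,0,0],[6,-30,0,0,0,0,0],[6,-30,0,0,0,0,0],[3,-16,0,0,0,0,0]])

```text
time: 17.2
tcp_pos: [422.7, 170.2, 105.6]
tcp_rot: [-3.14, 0.0, 1.572]
force: [-0.2, 0.5, -0.1]
opening: 1.0
grip_force: 0.0
```

```bash
python3 - <<'E'
from h import *
wrist('core_ring',(426,170)); both('jar',(602,137))
E
```

```text
core_ring [422.7 170.2 105.6] (array([427.27958003, 169.03108341]), np.float64(0.35970574617385864))
jar scene (array([596.38271904, 140.16730881]), np.float64(0.05103021860122681)) [[603.4, 136.2, 5.2]]
jar side (array([602.03797865, 137.48874164]), np.float64(0.03039073944091797)) [[605.8, 137.8, 7.4]]
```

Call:
jog_arm(rows=[[-0.5,4,15,0,0,0,0],[0,0,20,0,0,0,0],[0,0,20,0,0,0,0],[0,0,15,0,0,0,0],[0,0,12,0,0,0,0],[0,0,0,0,0,0,0],[0,0,0,0,0,0,0],[0,0,0,0,0,0,255]])

```text
time: 18.4
tcp_pos: [430.7, 170.0, 23.9]
tcp_rot: [3.14, -0.0, 1.57]
force: [-0.2, 0.1, -0.2]
opening: 0.859
grip_force: 0.0
```

Call:
jog_arm(rows=[[0,0,0,0,0,0,255],[0,0,0,0,0,0,255],[0,0,0,0,0,0,255],[0,0,0,0,0,0,255],[0,0,0,0,0,0,255],[0,0,0,0,0,0,255],[0,0,-5,0,0,0,255],[0,0,-8,0,0,0,255]])

```text
time: 19.2
tcp_pos: [429.6, 169.8, 36.6]
tcp_rot: [-3.141, 0.0, 1.571]
force: [0.6, 0.4, -2.5]
opening: 0.622
grip_force: 37.0
```

Call:
jog_arm(rows=[[0,0,-18,0,0,0,255],[0,0,-20,0,0,0,255],[0,0,-20,0,0,0,255],[0,10,-14,0,0,0,255],[-18,20,-6,0,0,0,255],[-28,20,0,0,0,0,255],[-34,20,0,0,0,0,255],[-34,20,0,0,0,0,255]])

```text
time: 20.0
tcp_pos: [520.6, 54.9, 115.1]
tcp_rot: [3.14, -0.0, 1.572]
force: [0.7, -1.1, -2.2]
opening: 0.623
grip_force: 37.1
```

Call:
jog_arm(rows=[[-34,20,0,0,0,0,255],[-34,20,0,0,0,0,255],[-34,20,0,0,0,0,255],[-34,20,0,0,0,0,255],[-34,7.5,0,0,0,0,255],[-28,0,0,0,0,0,255],[-14,0,6,0,0,0,255],[0,0,16,0,0,0,255]])

```text
time: 20.8
tcp_pos: [608.2, -158.1, 93.5]
tcp_rot: [3.138, 0.001, 1.568]
force: [0.6, 0.8, -1.2]
opening: 0.62
grip_force: 37.2
```

Call:
jog_arm(rows=[[0,0,18,0,0,0,255],[0,0,18,0,0,0,255],[0,0,12,0,0,0,255],[0,0,6,0,0,0,255],[0,0,3,0,0,0,255],[0,0,1,0,0,0,255],[0,0,0,0,0,0,255],[0,0,0,0,0,0,255]])

```text
time: 21.6
tcp_pos: [607.8, -156.2, 35.0]
tcp_rot: [3.14, 0.0, 1.571]
force: [0.4, -0.3, -1.0]
opening: 0.621
grip_force: 37.2
```

Call:
jog_arm(rows=[[0,0,2.5,0,0,0,255],[0,0,1.5,0,0,0,255],[0,0,1,0,0,0,255],[0,0,1,0,0,0,255],[0,0,0.8,0,0,0,255],[0,0,0.6,0,0,0,255],[0,0,0,0,0,0,255],[0,0,0,0,0,0,255]])

```text
time: 22.4
tcp_pos: [607.4, -156.1, 28.3]
tcp_rot: [3.141, 0.0, 1.571]
force: [-3.1, 1.6, 6.7]
opening: 0.623
grip_force: 37.8
```

Call:
jog_arm(rows=[[0,0,0,0,0,0,120],[0,0,0,0,0,0,60],[0,0,0,0,0,0,0],[0,0,0,0,0,0,0],[0,0,0,0,0,0,0],[0,0,-10,0,0,0,0],[0,0,-15,0,0,0,0],[0,0,-20,0,0,0,0]])

```text
time: 23.2
tcp_pos: [606.9, -156.0, 72.2]
tcp_rot: [-3.14, -0.0, 1.571]
force: [0.0, -0.7, -0.3]
opening: 0.997
grip_force: 0.0
```

Call:
jog_arm(rows=[[0,0,-20,0,0,0,0],[-12,-17,-12,0,0,0,0],[-24,-30,0,0,0,0,0],[-24,-30,0,0,0,0,0],[-24,-30,0,0,0,0,0],[-24,-30,0,0,0,0,0],[-24,-30,0,0,0,0,0],[-24,-30,0,0,0,0,0]])

```text
time: 24.0
tcp_pos: [409.3, -313.1, 104.8]
tcp_rot: [3.14, 0.001, 1.571]
force: [0.6, -1.0, -0.5]
opening: 1.003
grip_force: 0.0
```

```bash
python3 - <<'E'
from h import *
wrist('crucible',(410,-311)); both('core_ring',(607,-156))
E
```

```text
crucible [ 409.3 -313.1  104.8] (array([ 411.04898714, -309.69131986]), np.float64(0.023372232913970947))
core_ring scene (array([ 599.2477124 , -157.23357934]), np.float64(0.12006211280822754)) [[607.5, -155.6, 7.1]]
core_ring side (array([ 607.77198792, -162.36248016]), np.float64(0.10802567005157471)) [[610.7, -158.2, 6.3]]
```

Call:
jog_arm(rows=[[2.5,1,15,0,0,0,0],[0,0,20,0,0,0,0],[0,0,20,0,0,0,0],[0,0,15,0,0,0,0],[0,0,12,0,0,0,0],[0,0,2,0,0,0,0],[0,0,0,0,0,0,0],[0,0,0,0,0,0,255]])

```text
time: 25.2
tcp_pos: [412.0, -309.8, 20.5]
tcp_rot: [3.14, 0.001, 1.571]
force: [-0.6, -0.2, -0.8]
opening: 0.855
grip_force: 0.0
```

Call:
jog_arm(rows=[[0,0,0,0,0,0,255],[0,0,0,0,0,0,255],[0,0,0,0,0,0,255],[0,0,0,0,0,0,255],[0,0,0,0,0,0,255],[0,0,0,0,0,0,255],[0,0,-5,0,0,0,255],[0,0,-8,0,0,0,255]])

```text
time: 26.0
tcp_pos: [411.0, -309.3, 33.0]
tcp_rot: [-3.141, -0.001, 1.571]
force: [-0.0, -0.8, -0.8]
opening: 0.524
grip_force: 35.9
```

Call:
jog_arm(rows=[[0,0,-16,0,0,0,255],[0,0,-20,0,0,0,255],[0,0,-20,0,0,0,255],[12,0,-16,0,0,0,255],[22,8,-10,0,0,0,255],[34,14,0,0,0,0,255],[38,16,0,0,0,0,255],[38,16,0,0,0,0,255]])

```text
time: 26.8
tcp_pos: [465.7, -164.5, 115.6]
tcp_rot: [3.14, 0.0, 1.57]
force: [0.9, -0.3, -0.8]
opening: 0.521
grip_force: 35.9
```

Call:
jog_arm(rows=[[38,16,0,0,0,0,255],[38,16,0,0,0,0,255],[38,16,0,0,0,0,255],[38,16,0,0,0,0,255],[38,16,0,0,0,0,255],[38,16,0,0,0,0,255],[38,16,0,0,0,0,255],[38,16,0,0,0,0,255]])

```text
time: 27.6
tcp_pos: [593.7, 140.1, 115.4]
tcp_rot: [3.141, 0.0, 1.571]
force: [0.5, -0.2, -0.1]
opening: 0.522
grip_force: 35.9
```

Call:
jog_arm(rows=[[36,14,0,0,0,0,255],[25,10,0,0,0,0,255],[14,2,0,0,0,0,255],[0,0,10,0,0,0,255],[0,0,18,0,0,0,255],[0,0,18,0,0,0,255],[0,0,14,0,0,0,255],[0,0,0,0,0,0,255]])

```text
time: 28.4
tcp_pos: [617.2, 211.5, 52.4]
tcp_rot: [-3.136, 0.002, 1.57]
force: [0.4, -0.5, -0.2]
opening: 0.52
grip_force: 35.9
```

Call:
jog_arm(rows=[[0.5,0,10,0,0,0,255],[0,0,8,0,0,0,255],[0,0,5,0,0,0,255],[0,0,2,0,0,0,255],[0,0,1,0,0,0,255],[0,0,0,0,0,0,255],[0,0,0,0,0,0,255],[0,0,0,0,0,0,255]])

```text
time: 29.2
tcp_pos: [619.5, 214.0, 29.3]
tcp_rot: [3.141, -0.0, 1.571]
force: [-0.1, 0.1, -0.6]
opening: 0.524
grip_force: 35.9
```

Call:
jog_arm(rows=[[0,0,1.5,0,0,0,255],[0,0,1.2,0,0,0,255],[0,0,1,0,0,0,255],[0,0,0.8,0,0,0,255],[0,0,0.6,0,0,0,255],[0,0,0.4,0,0,0,255],[0,0,0,0,0,0,255],[0,0,0,0,0,0,255]])

```text
time: 30.0
tcp_pos: [619.3, 213.9, 24.8]
tcp_rot: [3.141, -0.0, 1.571]
force: [-3.8, -1.2, 7.5]
opening: 0.526
grip_force: 36.6
```

Call:
jog_arm(rows=[[0,0,0,0,0,0,120],[0,0,0,0,0,0,60],[0,0,0,0,0,0,0],[0,0,0,0,0,0,0],[0,0,0,0,0,0,0],[0,0,-10,0,0,0,0],[0,0,-15,0,0,0,0],[0,0,-20,0,0,0,0]])

```text
time: 30.8
tcp_pos: [619.2, 213.8, 69.4]
tcp_rot: [-3.141, 0.0, 1.571]
force: [0.1, 0.6, 0.2]
opening: 1.005
grip_force: 0.0
```

Call:
jog_arm(rows=[[0,0,-20,0,0,0,0],[0,-14,-20,0,0,0,0],[14,-29,-5,0,0,0,0],[14,-29,0,0,0,0,0],[14,-29,0,0,0,0,0],[14,-29,0,0,0,0,0],[14,-29,0,0,0,0,0],[11,-28,0,0,0,0,0]])

```text
time: 31.6
tcp_pos: [431.6, 295.8, 115.0]
tcp_rot: [3.139, -0.002, 1.571]
force: [-0.1, 1.1, 0.3]
opening: 1.001
grip_force: 0.0
```

```bash
python3 - <<'E'
from h import *
wrist('slim_bottle',(431.5,295)); both('crucible',(619,214))
E
```

```text
slim_bottle [431.6 295.8 115. ] (array([433.628582  , 294.57501793]), np.float64(0.03846496343612671))
crucible scene (array([614.68791099, 215.74301056]), np.float64(0.046171486377716064)) [[617.1, 216.7, 6.2]]
crucible side (array([620.1283001 , 212.75621825]), np.float64(0.03351247310638428)) [[622.0, 215.7, 3.9]]
```

Call:
jog_arm(rows=[[-0.5,1,18,0,0,0,0],[0,0,20,0,0,0,0],[0,0,20,0,0,0,0],[0,0,18,0,0,0,0],[0,0,12,0,0,0,0],[0,0,5,0,0,0,0],[0,0,0,0,0,0,0],[0,0,0,0,0,0,255]])

```text
time: 32.8
tcp_pos: [433.9, 294.6, 21.0]
tcp_rot: [3.14, -0.001, 1.571]
force: [-0.6, -0.0, 0.7]
opening: 0.86
grip_force: 0.0
```

Call:
jog_arm(rows=[[0,0,0,0,0,0,255],[0,0,0,0,0,0,255],[0,0,0,0,0,0,255],[0,0,0,0,0,0,255],[0,0,0,0,0,0,255],[0,0,0,0,0,0,255],[0,0,0,0,0,0,255],[0,0,0,0,0,0,255]])

```text
time: 33.6
tcp_pos: [433.6, 294.6, 21.1]
tcp_rot: [3.141, -0.001, 1.571]
force: [-1.5, -0.3, 5.9]
opening: 0.361
grip_force: 34.8
```

Call:
jog_arm(rows=[[0,0,-5,0,0,0,255],[0,0,-8,0,0,0,255],[0,0,-16,0,0,0,255],[0,0,-20,0,0,0,255],[0,0,-20,0,0,0,255],[0,0,-18,0,0,0,255],[0,0,-10,0,0,0,255],[0,0,0,0,0,0,255]])

```text
time: 34.4
tcp_pos: [434.1, 294.9, 118.9]
tcp_rot: [3.139, -0.002, 1.571]
force: [0.4, 0.7, -1.1]
opening: 0.364
grip_force: 34.7
```

Call:
jog_arm(rows=[[-18,8,0,0,0,0,255],[-28,12,0,0,0,0,255],[-34,16,0,0,0,0,255],[-34,16,0,0,0,0,255],[-34,16,0,0,0,0,255],[-34,16,0,0,0,0,255],[-34,16,0,0,0,0,255],[-34,16,0,0,0,0,255]])

```text
time: 35.2
tcp_pos: [549.1, 42.9, 116.3]
tcp_rot: [-3.14, 0.0, 1.571]
force: [0.3, 0.9, 0.1]
opening: 0.358
grip_force: 34.7
```

Call:
jog_arm(rows=[[-34,16,0,0,0,0,255],[-34,16,0,0,0,0,255],[-30,14,0,0,0,0,255],[-18,8,0,0,0,0,255],[-7,1.5,5,0,0,0,255],[0,0,16,0,0,0,255],[0,0,20,0,0,0,255],[0,0,20,0,0,0,255]])

```text
time: 36.0
tcp_pos: [603.8, -77.3, 55.2]
tcp_rot: [-3.14, -0.001, 1.572]
force: [0.4, 0.1, -1.1]
opening: 0.36
grip_force: 34.7
```

Call:
jog_arm(rows=[[0,0,14,0,0,0,255],[0,0,8,0,0,0,255],[0,0,4,0,0,0,255],[0,0,2,0,0,0,255],[0,0,0,0,0,0,255],[0,0,0,0,0,0,255],[0,0,0,0,0,0,255],[0,0,0,0,0,0,255]])

```text
time: 36.8
tcp_pos: [605.1, -78.6, 28.9]
tcp_rot: [3.141, 0.0, 1.571]
force: [-0.3, 0.6, -0.7]
opening: 0.361
grip_force: 34.7
```

Call:
jog_arm(rows=[[0,0,1,0,0,0,255],[0,0,1,0,0,0,255],[0,0,0.8,0,0,0,255],[0,0,0.6,0,0,0,255],[0,0,0.6,0,0,0,255],[0,0,0.4,0,0,0,255],[0,0,0,0,0,0,255],[0,0,0,0,0,0,255]])

```text
time: 37.6
tcp_pos: [604.8, -78.6, 25.1]
tcp_rot: [3.141, 0.0, 1.571]
force: [-1.5, 0.2, 6.9]
opening: 0.358
grip_force: 35.4
```

Call:
jog_arm(rows=[[0,0,0,0,0,0,140],[0,0,0,0,0,0,70],[0,0,0,0,0,0,0],[0,0,0,0,0,0,0],[0,0,0,0,0,0,0],[0,0,0,0,0,0,0],[0,0,-10,0,0,0,0],[0,0,-15,0,0,0,0]])

```text
time: 38.4
tcp_pos: [604.2, -78.5, 48.9]
tcp_rot: [-3.14, -0.0, 1.571]
force: [0.7, 0.1, 0.1]
opening: 1.0
grip_force: 0.0
```

Call:
jog_arm(rows=[[0,0,-20,0,0,0,0],[0,0,-25,0,0,0,0],[0,0,-25,0,0,0,0],[0,0,-25,0,0,0,0],[0,-20,-25,0,0,0,0],[0,-30,-25,0,0,0,0],[0,-30,-10,0,0,0,0],[0,-20,0,0,0,0,0]])

```text
time: 39.2
tcp_pos: [504.0, -78.7, 206.8]
tcp_rot: [3.137, 0.001, 1.571]
force: [-0.0, -0.5, -0.0]
opening: 1.003
grip_force: 0.0
```

```bash
python3 - <<'E'
from h import *
a=[]
for v in("scene","side"):
    c=cams.capture(v); a.append(c['frame'])
    for n in NAMES[2:]: print(v,n,[np.round(x['centre']).tolist() for x in cams.mark_of(n,c)[:1]])
a=[cv2.resize(a[0][150:300,80:400],(800,375)),cv2.resize(a[1][80:320,150:420],None,fx=2.2,fy=2.2)]
for i,f in enumerate(a): cv2.imwrite(f'pics/f{i}.png',f[...,::-1])
E
```

```text
scene core_ring [[610.0, -155.0, 8.0]]
scene tin [[774.0, 67.0, 1.0]]
scene slim_bottle [[606.0, -78.0, 3.0]]
scene crucible [[620.0, 215.0, 7.0]]
scene jar [[604.0, 139.0, 5.0]]
scene weight [[445.0, 64.0, -2.0]]
scene beaker [[774.0, 68.0, 1.0]]
scene marker [[760.0, -116.0, 5.0]]
side core_ring [[610.0, -159.0, 3.0]]
side tin [[608.0, -233.0, 3.0]]
side slim_bottle [[603.0, -81.0, 6.0]]
side crucible [[619.0, 215.0, 3.0]]
side jar [[605.0, 138.0, 5.0]]
side weight [[448.0, 66.0, -0.0]]
side beaker [[779.0, 67.0, 1.0]]
side marker [[759.0, -117.0, 4.0]]
```

View pics/f0.png

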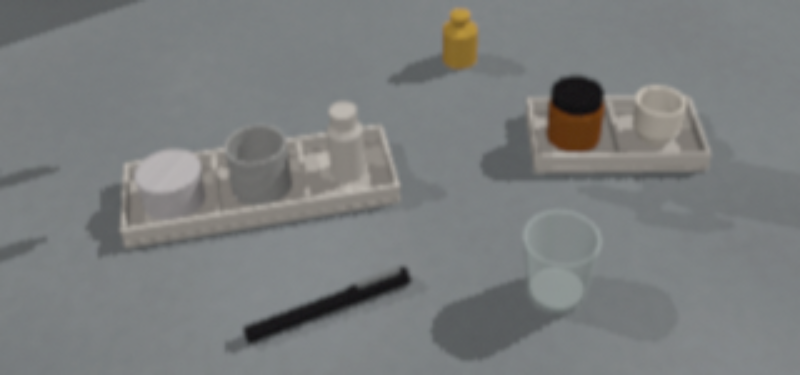

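View pics/f1.png

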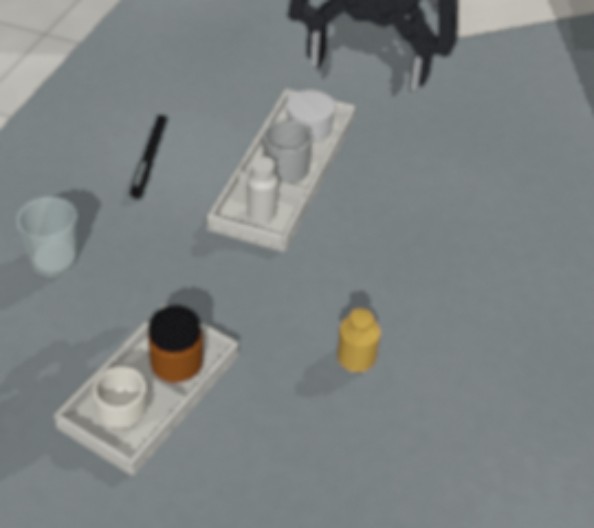

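Both views show all five pieces upright in their pockets: tin (170,180), ring (258,160) and bottle (345,145) in the long tray, jar (576,115) and crucible (660,112) in the short one, in the scene crop. The weight, beaker and pen have not moved.

```bash
python3 -c "
from bench import bot
print(bot.finish_job())"
```

```text
the job is handed in; nothing more can be done
None
```

I made up both kits and handed the job in: all five pieces stand upright in their pockets, judging by the final scene and side pictures, and the weight, beaker and marker are where they started. The hand-in gave no verdict.

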